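Shut the vacuum chamber on the preserves and hold the pump paddle in the green

TASK

Press the vacuum chamber's clear lid down by its blue pad until it is fully shut on the gasket; only then press the yellow spring-loaded paddle down until the needle on top of its housing stands in the green band, never letting it reach the red. Finish while still holding the paddle steadily in the green: do not let go at the end, and leave the jars, the standing red-capped wine bottle and the spare lid where they are.

Things in the scene. Friction and masses are not known exactly. Their poses are not given: they have to be found in the camera images.
- chamber: steel vacuum chamber, an open-topped box fixed to the table, 240 (its x) x 260 (its y) x 145 mm high; two jars stand inside. Origin at the centre of its underside; its x axis points from its front (robot side) to the hinge side, z up. It may stand left or right and turned
- lid_hinge (a point): middle of the lid's hinge line, on the far rim of the chamber: 120 mm along the chamber's +x from its origin and 145 mm up; the hinge axis runs along the chamber's y
- lid (a joint): angle of the clear, aluminium-framed lid (250 x 260 mm, 12 mm thick) in rad: 0 = fully shut on the black gasket, larger = standing farther open (front edge up; starts between about 0.3 and 0.75). A stiff friction hinge: it stays where it is left, and about 3 N down on the blue pad moves it
- lid_pad (a point): centre of the top face of the blue press pad (36 x 70 mm) at the front of the lid: 225 mm from the hinge line towards the front, 15 mm above the lid's underside plane through the hinge; it swings with the lid. With the lid shut its top is 160 mm above the table
- control: grey pump control on a dark steel plate, on a wooden plinth fixed to the table (plate 240 x 130 mm; plinth 250 x 140 mm, 2 to 30 mm high, differing each time; housing 120 mm wide at the far end, its top 97 mm above the plinth). Origin at the middle of the plate's underside, at the plinth's top (plate from 125 mm in front of it to 115 mm behind); x axis points from the yellow paddle to the housing, z up. It may stand left or right and turned
- paddle_hinge (a point): hinge of the paddle, in the housing, 30 mm along the control's +x from its origin and 75 mm above it; its axis runs along the control's y
- paddle (a joint): angle of the spring-loaded yellow dead-man paddle in rad: 0 = released (arm slopes 0.2 rad upwards from the hinge to the pad), grows as it is pressed down, stop at 0.45. Needle in the green band from 0.19 to 0.29, in the red zone from 0.37. It springs back when let go; the force at the pad is about 4 N at the start, 10 N in the green, 15 N at the stop
- paddle_pad (a point): centre of the top face of the yellow paddle's pad (56 x 64 mm): 120 mm from the hinge along the paddle arm and 12 mm above the arm's centre line; swings with the paddle. About 111 mm above the control's origin when released, about 28 mm lower in the middle of the green band
- needle_mid (a point): top centre of the black needle (66 x 4 mm) on top of the control's housing, at 103 mm above the control's origin. It slides along the control's +y, 200 mm per rad of the paddle, from 45 mm to the -y side of the control's middle line when released; the green band runs from 7 mm on the -y side to 13 mm on the +y side, the red zone begins at 29 mm on the +y side
- jar_a_mid (a point): preserve jar with red contents and brass cap standing inside the chamber, 66 mm diameter, 90 mm high; this point is at its centre, half-way up
- jar_b_mid (a point): amber preserve jar with brass cap standing inside the chamber, 66 mm diameter, 90 mm high; this point is at its centre, half-way up
- jar_c_mid (a point): bystander: orange jar with white cap on the table, 66 mm diameter, 100 mm high; this point is at its centre, half-way up
- jar_d_mid (a point): bystander: amber jar with red cap on the table, 64 mm diameter, 110 mm high; this point is at its centre, half-way up
- bottle_mid (a point): bystander: green wine bottle with red cap standing on the table, 74 mm diameter, 290 mm high; this point is at its centre, half-way up
- spare_lid_mid (a point): bystander: brass jar lid lying on the table, 68 mm diameter, 12 mm thick; this point is at its centre, half-way up

How it is judged:
On the way, in this order (a step that is already met when the one before it is completed fails the run):
1. the chamber lid is pressed fully shut (value of joint lid below 0.02 rad), for 0.2 s.
2. the paddle is held with the needle in the green band, lid shut (value of joint lid below 0.02 rad and value of joint paddle between 0.19 and 0.29 rad and contact force between any of the fingers, the arm and paddle above 3 N), for 0.5 s.
At the end, for the whole second after the job is handed in: lid shut to within 0.02 rad; the robot pushes on the paddle with more than 3 N and keeps it between 0.19 and 0.29 rad (needle in the green), nearly still (under 0.1 rad/s) (all of step 2 and velocity of joint paddle between -0.1 and 0.1 rad/s); the arm keeps its last pose, push and grip.
It fails at once if the needle reaches the red zone (paddle beyond 0.37 rad) (value of joint paddle above 0.37 rad).
It fails at once if the paddle is pressed (beyond 0.1 rad) while the lid is not shut (value of joint paddle above 0.1 rad and value of joint lid above 0.04 rad).
It fails at once if a jar, the bottle or the spare lid is moved by more than 30 mm or tipped over (distance of any of jar_a_mid, jar_b_mid, jar_c_mid, jar_d_mid, bottle_mid, spare_lid_mid from where it was at the start of the episode above 0.03 m or angle between any of jar_a_mid, jar_b_mid, jar_c_mid, jar_d_mid, bottle_mid, spare_lid_mid's own z axis and vertical above 0.4 rad).
It also fails if it takes over 50 s, if anything falls off the work surface, if the arm or the gripper's body presses on something with over 40 N, if the wrist force passes 120 N, or if a joint passes its speed limit or range.

ROBOT

A 6-joint arm with a two-finger parallel gripper is mounted at the origin on the work surface. World frame = base frame: x ahead of the robot, y to its left, z up, the work surface at z = 0. Lengths are in m, angles in rad, forces in N, time in s.
With the tool pointing down it reaches from about 0.375 to 0.925 m from the base axis. Payload 5.7 kg.
Tool frame: the origin (TCP) lies midway between the tips of the shut fingers; the grasp point (between the pads) lies 19 mm behind it (bot.grip_point_offset is the distance from the TCP to the grasp point, in m); z points along the fingers, y is the line along which they close (so a half turn about z gives the same grasp; the last joint's range is limited). The gripper opens to 85 mm and grips with 20 to 120 N. Pads are 22 mm wide; open, the fingers measure 114 mm over their backs; the gripper's body (76 mm by 85 mm) begins 54 mm behind the grasp point. The pads swing forward as they close: fully open they stand 13 mm farther back than shut.
Start: joints at [1.105, 0.359, 1.51, -0, 1.272, -0.115], TCP at [0.206, 0.563, 0.198] pointing down, gripper open.
Joint ranges: [-2.97, 2.97], [-1.01, 2.36], [0.21, 2.38], [-0.96, 4.11], [0.2, 2.71], [-2.98, 2.98]. Speed limits (rad/s): [2.39, 2.39, 3.14, 3.14, 3.14, 3.14].

INTERFACE

Orientations are given as a unit quaternion [x, y, z, w].
In Python, from rig import bot gives the robot as it stands.
- The arm moves only by the tool arm_command, never from a script. Its argument "moves" is a list of rows, each a list of 2 entries, a list of its own where there are three numbers: the shift along the tool's x, y, z in m, then the turn about the tool's z in rad. A call has exactly 5 rows; each row shifts and turns the commanded pose from where the row before left it, along the tool's axes as they then stand; what a row does not reach is not made up. A row lasts 1/12 s, in which the tool goes at most 41.7 mm and 7.16 degrees, less where a joint would pass 70% of its speed; a pose out of reach is approached as far as the arm can. A call is refused whole if a number of a shift passes 0.0417 or a number of a turn 0.125, either way. A call with a gripper value outside its range is refused whole. "hand" is the closure, from -1 (fully open) to 1 (shut), set as the call begins (left out, the last holds). The fingers move at their own pace and stop on an object; "newtons" is the grip in N (left out, the last holds). Time passes only in rows, so rows that do not move let the fingers close, or fill a call up. It gives the time, the measured TCP pose, the force, the opening and the grip force at its end, in the units of the state.
- bot.observe(): the state, without advancing time (a new reading comes with each control period).
- bot.snapshot(name): name is "scene" or "top"; returns (picture, depth): 384x512x3 uint8, blue, green, red; 384x512 float32, m along the optical axis (not along the pixel's ray), 0 where there is no reading.
- bot.camera_params(name): a dict with "fx", "fy", "cx", "cy" (pixels), "view" (4x4, takes a point from world to camera coordinates). Camera axes: x right, y down, z forward; pixel columns grow to the right and rows downward; lengths in m; the calibration is good to about 2 mm. A picture is of the moment at which its call begins. camera_params takes no time and is no camera call.
- bot.hand_in(): hands the job in; it is judged then, once.
The state is a dict: "t": time; "joint_pos": joint angles; "qvel": joint speeds; "tau": joint torques, N m; "eef_pos": TCP position; "ee_rot": TCP orientation; "ft_force": force on the tool from outside, world axes, zero at the start; "torque": the same for the moment, N m; "opening": finger opening in m; "grasp_force": force on a finger pad.
Only numpy, scipy, OpenCV 4.12 (cv2) and the standard library are available. Lean on these libraries where they do the work, as an engineer would, in place of code of your own. Each camera call takes 0.05 s, during which the arm holds its last target. There are 200 camera calls.

## Working session

There is one attempt and no reset: what is moved stays moved. The work goes in short steps, Python scripts to look and compute and a tool call to move; the robot and the scene stay as the last step left them, time stands still between calls to the robot, and variables do not carry over. Pictures are saved under pics/ and viewed, at most 10 in all, crops included, and the job is handed in when it is done.

Besides the shell and the picture viewer there is one more tool, called after ">>>" in YAML: its name, and indented under it one key for each argument. arm_command: Moves the arm, as the interface text tells. Its arguments: {"type":"object","properties":{"moves":{"type":"array","items":{"type":"array"}},"hand":{"type":"number"},"newtons":{"type":"number"}},"required":["moves"]}

```bash
mkdir -p pics
cat > h.py <<'E'
from rig import bot
import numpy as np, cv2
def snap(n):
    im,d=bot.snapshot(n); p=bot.camera_params(n); V=np.array(p['view'])
    v,u=np.mgrid[0:384,0:512]
    c=np.stack([(u-p['cx'])/p['fx']*d,(v-p['cy'])/p['fy']*d,d],-1)
    W=(c-V[:3,3])@V[:3,:3]
    W[d==0]=np.nan
    return im,d,W
E
python3 - <<'E'
from h import *
print(bot.observe())
o=[]
for n in("top","scene"):
    im,d,W=snap(n); o.append(im); np.savez(n+'.npz',im=im,W=W)
    p=bot.camera_params(n);V=np.array(p['view']);print(n,-V[:3,:3].T@V[:3,3])
    cv2.imwrite(f'pics/{n}.png',cv2.resize(im,(800,600)))
E
```

```text
{'t': 0.0, 'joint_pos': array([ 1.10490967e+00,  3.59496923e-01,  1.51147619e+00, -2.62464756e-05,
        1.27250732e+00, -1.15099722e-01]), 'qvel': array([-0.00057369, -0.00104798, -0.00060385, -0.0016999 ,  0.00146236,
        0.00068903]), 'tau': array([-1.64582298e-05, -5.27609539e+01, -2.78625065e+01, -9.80026130e-05,
        1.32067152e-02, -3.48369372e-05]), 'eef_pos': array([0.20584992, 0.56276152, 0.19704182]), 'ee_rot': array([ 1.74491697e-01,  9.84658193e-01, -9.07933720e-04, -2.58338313e-04]), 'ft_force': array([ 0.07969943,  0.20752666, -0.09550866]), 'torque': array([-0.02222573,  0.03276128,  0.01142296]), 'grasp_force': 0.0, 'opening': 0.08564493842236456}
top [0.40345753 0.00321733 1.33319071]
scene [ 0.37457906 -0.93103674  1.44983386]
```

View pics/top.png

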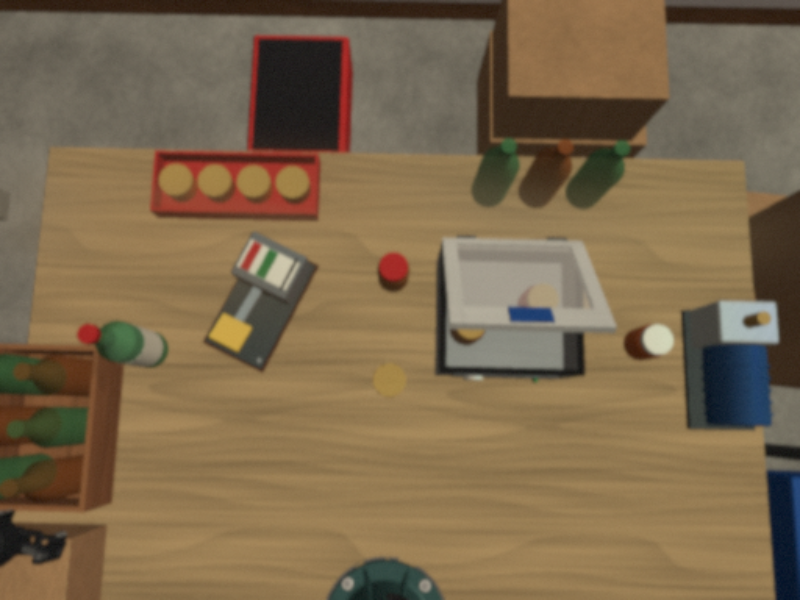

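View pics/scene.png

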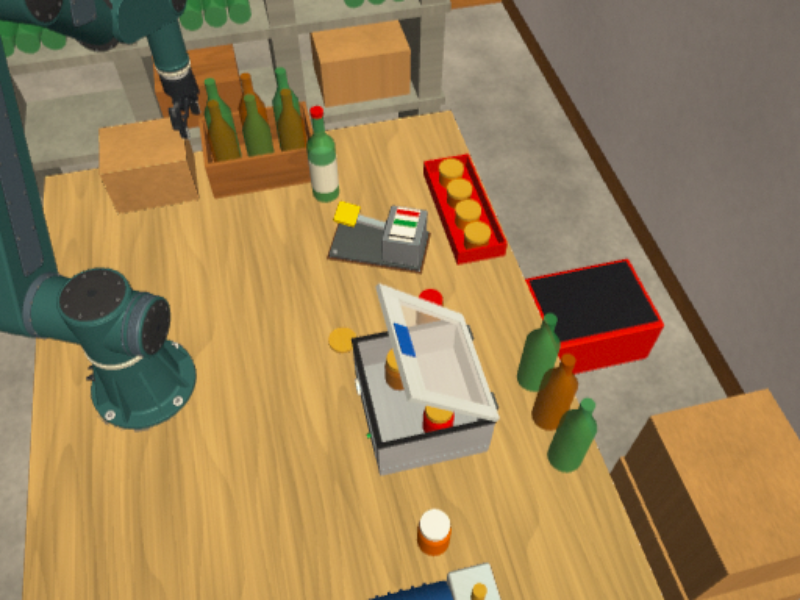

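The top view shows the chamber on the right with its blue pad at about (530,314). The control is on the left: paddle pad (231,333), needle housing (270,265). The bottle is left of the paddle at about (125,342).

```bash
cat >> h.py <<'E'
def blob(im,W,lo,hi,box):
    m=cv2.inRange(cv2.cvtColor(im,cv2.COLOR_BGR2HSV),lo,hi); k=np.zeros_like(m); a,b,c,d=box; k[b:d,a:c]=m[b:d,a:c]
    n,l,s,_=cv2.connectedComponentsWithStats(k); i=1+np.argmax(s[1:,4]); g=(l==i)
    P=W[g]; P=P[~np.isnan(P[:,0])]
    r=cv2.minAreaRect(P[:,:2].astype(np.float32)*1000)
    return g.sum(),np.median(P,0).round(4),P[:,2].min().round(3),P[:,2].max().round(3),np.round(r[0],1),np.round(r[1],1),round(r[2],1)
E
python3 - <<'E'
from h import *
T=np.load('top.npz');S=np.load('scene.npz')
B=((100,120,40),(130,255,255));Y=((20,120,100),(32,255,255));G=((45,100,40),(80,255,255));R=((0,150,100),(8,255,255))
print('blueT',blob(T['im'],T['W'],*B,(310,185,365,215)))
print('blueS',blob(S['im'],S['W'],*B,(240,195,275,235)))
print('yelT',blob(T['im'],T['W'],*Y,(125,190,170,235)))
print('yelS',blob(S['im'],S['W'],*Y,(205,120,240,150)))
print('greenT',blob(T['im'],T['W'],*G,(150,150,200,190)))
print('redT',blob(T['im'],T['W'],*R,(150,150,200,190)))
def med(z,p):return z['W'][int(p[1]*.64)-1:int(p[1]*.64)+2,int(p[0]*.64)-1:int(p[0]*.64)+2].reshape(-1,3)
for n,p in dict(plateA=(240,300),plateB=(262,355),plateC=(222,338),plateD=(300,290),table=(400,450),rimFL=(441,366),rimFR=(580,368),rimL=(441,300),frameHL=(455,245),frameHR=(575,248),frameFL=(465,322),frameFR=(605,322),frontframe=(490,325),bottle=(90,333),bottle2=(122,342),jarred=(393,266)).items(): print(n,np.nanmedian(med(T,p),0).round(3))
E
```

```text
blueT (np.int64(186), array([ 0.558 , -0.2182,  0.3085]), np.float64(0.295), np.float64(0.32), array([ 559.2, -218.8]), array([21.1, 65.1]), 0.7)
blueS (np.int64(154), array([ 0.5583, -0.2232,  0.3101]), np.float64(0.295), np.float64(0.323), array([ 559. , -223.4]), array([26.6, 71.5]), 0.3)
yelT (np.int64(444), array([0.5418, 0.3057, 0.1117]), np.float64(0.002), np.float64(0.122), array([550.5, 321.6]), array([101. ,  58.2]), 64.7)
yelS (np.int64(226), array([0.5415, 0.3005, 0.1107]), np.float64(-0.009), np.float64(0.122), array([548.6, 359.9]), array([197.4,  73.6]), 80.6)
greenT (np.int64(58), array([0.6791, 0.2451, 0.1014]), np.float64(0.095), np.float64(0.108), array([677.7, 246.1]), array([13. , 47.8]), 65.5)
redT (np.int64(60), array([0.6925, 0.2775, 0.1006]), np.float64(0.095), np.float64(0.107), array([692.2, 277.3]), array([12.1, 51.6]), 64.2)
plateA [0.618 0.314 0.014]
plateB [0.507 0.263 0.013]
plateC [0.53  0.317 0.115]
plateD [0.644 0.19  0.015]
table [ 0.324 -0.022 -0.001]
rimFL [ 0.484 -0.09   0.145]
rimFR [ 0.487 -0.343  0.143]
rimL [ 0.608 -0.089  0.143]
frameHL [ 0.706 -0.113  0.167]
frameHR [ 0.706 -0.333  0.166]
frameFL [ 0.541 -0.112  0.32 ]
frameFR [ 0.547 -0.335  0.315]
frontframe [ 0.537 -0.152  0.321]
bottle [0.515 0.488 0.288]
bottle2 [0.512 0.471 0.202]
jarred [0.676 0.002 0.109]
```

>>> arm_command:
  moves:
    - [[0,0,-0.032],0]
    - [[0,0,-0.032],0]
    - [[0,0,-0.032],0]
    - [[0,0,-0.032],0]
    - [[0,0,-0.032],0]
  hand: 1
  newtons: 30

```text
t: 0.52
eef_pos: [0.2059, 0.5629, 0.3589]
ee_rot: [0.174, 0.985, -0.001, -0.0]
ft_force: [0.4, 1.2, 0.1]
opening: 0.026
grasp_force: 0.0
```

>>> arm_command:
  moves:
    - [[-0.0228,-0.021,0],0]
    - [[-0.0228,-0.021,0],0]
    - [[-0.0228,-0.021,0],0]
    - [[-0.0228,-0.021,0],0]
    - [[-0.0228,-0.021,0],0]

```text
t: 0.93
eef_pos: [0.2773, 0.4241, 0.3575]
ee_rot: [0.174, 0.985, -0.0, -0.0]
ft_force: [0.6, 0.1, 0.7]
opening: 0.0002
grasp_force: 0.0
```

>>> arm_command:
  moves:
    - [[-0.0228,-0.021,0],0]
    - [[-0.0228,-0.021,0],0]
    - [[-0.0228,-0.021,0],0]
    - [[-0.0228,-0.021,0],0]
    - [[-0.0228,-0.021,0],0]

```text
t: 1.35
eef_pos: [0.3482, 0.2863, 0.3576]
ee_rot: [0.174, 0.985, -0.0, -0.0]
ft_force: [0.4, 0.3, -0.7]
opening: 0.0001
grasp_force: 0.0
```

>>> arm_command:
  moves:
    - [[-0.0228,-0.021,0],0]
    - [[-0.0228,-0.021,0],0]
    - [[-0.0228,-0.021,0],0]
    - [[-0.0228,-0.021,0],0]
    - [[-0.0228,-0.021,0],0]

```text
t: 1.77
eef_pos: [0.4192, 0.1486, 0.3576]
ee_rot: [0.174, 0.985, -0.0, -0.0]
ft_force: [0.3, 0.3, 0.2]
opening: 0.0001
grasp_force: 0.0
```

>>> arm_command:
  moves:
    - [[-0.0254,-0.03,0],0]
    - [[-0.0254,-0.03,0],0]
    - [[-0.0254,-0.03,0],0]
    - [[-0.0254,-0.03,0],0]
    - [[-0.0254,-0.03,0],0]

```text
t: 2.18
eef_pos: [0.4868, -0.0363, 0.3577]
ee_rot: [0.175, 0.985, 0.0, -0.0]
ft_force: [1.3, 0.2, 0.0]
opening: 0.0003
grasp_force: 0.0
```

>>> arm_command:
  moves:
    - [[-0.0254,-0.03,0],0]
    - [[-0.0254,-0.03,0],0]
    - [[-0.0254,-0.03,0],0]
    - [[-0.0254,-0.03,0],0]
    - [[-0.0254,-0.03,0],0]

```text
t: 2.6
eef_pos: [0.5545, -0.2208, 0.3574]
ee_rot: [0.175, 0.985, 0.0, -0.0]
ft_force: [1.7, 0.4, -0.9]
opening: -0.0001
grasp_force: 0.0
```

Run:
```python
import numpy as np
# arc of TCP about hinge, phi pad elevation, tool deltas
H=np.array([.713,.145]); r=.2255
R=np.array([[-.939,.343],[.343,.939]])
ph=np.linspace(.81,.067,21)
P=np.c_[H[0]-r*np.cos(ph),H[1]+r*np.sin(ph)]
d=np.diff(P,axis=0)
print(P[0],P[-1]); print(np.c_[-.939*d[:,0],.343*d[:,0],-d[:,1]].round(4))
```

```text
[0.5575181  0.30832676] [0.48800595 0.1600972 ]
[[ 0.0056 -0.002   0.0059]
 [ 0.0054 -0.002   0.0061]
 [ 0.0052 -0.0019  0.0063]
 [ 0.0049 -0.0018  0.0065]
 [ 0.0047 -0.0017  0.0067]
 [ 0.0045 -0.0016  0.0069]
 [ 0.0042 -0.0015  0.0071]
 [ 0.004  -0.0015  0.0072]
 [ 0.0037 -0.0014  0.0074]
 [ 0.0035 -0.0013  0.0075]
 [ 0.0032 -0.0012  0.0076]
 [ 0.0029 -0.0011  0.0078]
 [ 0.0027 -0.001   0.0079]
 [ 0.0024 -0.0009  0.008 ]
 [ 0.0021 -0.0008  0.0081]
 [ 0.0018 -0.0007  0.0081]
 [ 0.0015 -0.0006  0.0082]
 [ 0.0013 -0.0005  0.0083]
 [ 0.001  -0.0004  0.0083]
 [ 0.0007 -0.0002  0.0083]]
```

Now down to contact, then follow the arc.

>>> arm_command:
  moves:
    - [[-0.002,0,0.012],0]
    - [[0,0,0.012],0]
    - [[0,0,0.01],0]
    - [[0,0,0.008],0]
    - [[0,0,0.007],0]

```text
t: 3.02
eef_pos: [0.5559, -0.2189, 0.3078]
ee_rot: [0.174, 0.985, 0.0, -0.001]
ft_force: [-0.4, -0.2, -0.3]
opening: -0.0004
grasp_force: 0.0
```

>>> arm_command:
  moves:
    - [[0.0056,-0.002,0.0059],0]
    - [[0.0054,-0.002,0.0061],0]
    - [[0.0052,-0.002,0.0063],0]
    - [[0.005,-0.002,0.0065],0]
    - [[0.0047,-0.0017,0.0067],0]

```text
t: 3.43
eef_pos: [0.5274, -0.2193, 0.278]
ee_rot: [0.174, 0.985, -0.0, -0.0]
ft_force: [-4.6, 2.9, 8.7]
opening: 0.0002
grasp_force: 4.4
```

>>> arm_command:
  moves:
    - [[0.0045,-0.0016,0.0069],0]
    - [[0.0042,-0.0015,0.0071],0]
    - [[0.004,-0.0015,0.0072],0]
    - [[0.0037,-0.0014,0.0074],0]
    - [[0.0035,-0.0013,0.0075],0]

```text
t: 3.85
eef_pos: [0.5059, -0.2199, 0.2418]
ee_rot: [0.174, 0.985, -0.001, -0.0]
ft_force: [-5.1, 0.3, 4.7]
opening: -0.0
grasp_force: 2.8
```

>>> arm_command:
  moves:
    - [[0.0032,-0.0012,0.0076],0]
    - [[0.0029,-0.0011,0.0078],0]
    - [[0.0027,-0.001,0.0079],0]
    - [[0.0024,-0.001,0.008],0]
    - [[0.0021,-0.0008,0.0081],0]

```text
t: 4.27
eef_pos: [0.4927, -0.2201, 0.2015]
ee_rot: [0.175, 0.985, -0.0, 0.0]
ft_force: [-2.6, -0.2, 3.7]
opening: -0.0003
grasp_force: 2.0
```

>>> arm_command:
  moves:
    - [[0.0018,-0.0007,0.0075],0]
    - [[0.0015,-0.0006,0.0075],0]
    - [[0.0013,-0.0005,0.007],0]
    - [[0.001,0,0.007],0]
    - [[0,0,0.006],0]

```text
t: 4.68
eef_pos: [0.4873, -0.2198, 0.166]
ee_rot: [0.175, 0.985, 0.0, -0.0]
ft_force: [-1.4, -0.5, 2.5]
opening: 0.0001
grasp_force: 1.3
```

>>> arm_command:
  moves:
    - [[0,0,0.003],0]
    - [[0,0,0.003],0]
    - [[0,0,0.002],0]
    - [[0,0,0],0]
    - [[0,0,0],0]

```text
t: 5.1
eef_pos: [0.4879, -0.2198, 0.1589]
ee_rot: [0.175, 0.985, 0.0, 0.0]
ft_force: [-0.0, 0.7, 0.3]
opening: 0.0
grasp_force: 0.0
```

>>> arm_command:
  moves:
    - [[0,0,0.001],0]
    - [[0,0,0.001],0]
    - [[0,0,0.001],0]
    - [[0,0,0],0]
    - [[0,0,0],0]

```text
t: 5.52
eef_pos: [0.4875, -0.2199, 0.156]
ee_rot: [0.174, 0.985, -0.0, 0.0]
ft_force: [-0.5, 0.5, 1.4]
opening: -0.0001
grasp_force: 0.8
```

>>> arm_command:
  moves:
    - [[0,0,0.001],0]
    - [[0,0,0.001],0]
    - [[0,0,0.001],0]
    - [[0,0,0.001],0]
    - [[0,0,0],0]

```text
t: 5.93
eef_pos: [0.4873, -0.2198, 0.1517]
ee_rot: [0.175, 0.985, -0.0, -0.0]
ft_force: [-1.5, -0.4, 1.2]
opening: -0.0001
grasp_force: 0.7
```

Run:
```python
from h import *
im,d,W=snap('scene'); cv2.imwrite('pics/s2.png',cv2.resize(im[170:320,200:350],(750,750))[:600])
im,d,W=snap('top');np.savez('top2.npz',im=im,W=W); cv2.imwrite('pics/t2.png',cv2.resize(im[130:260,260:420],(800,600)))
```

```text
(no output)
```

View pics/s2.png

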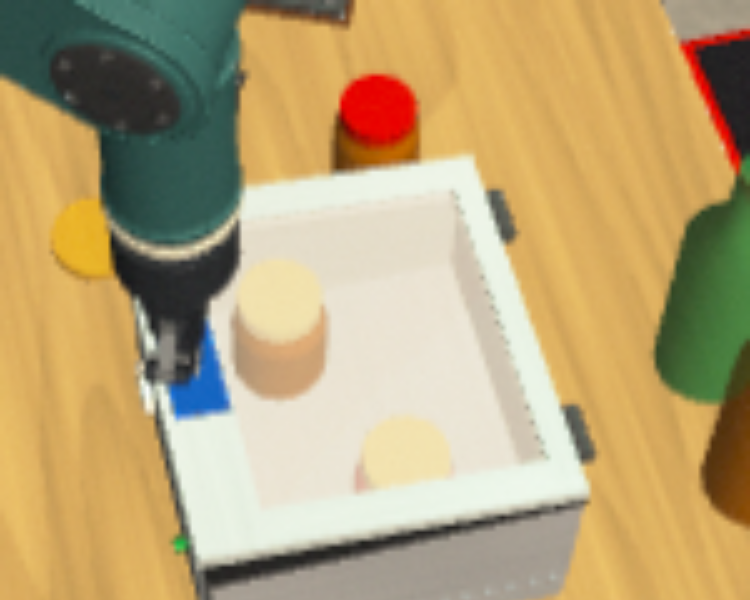

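View pics/t2.png

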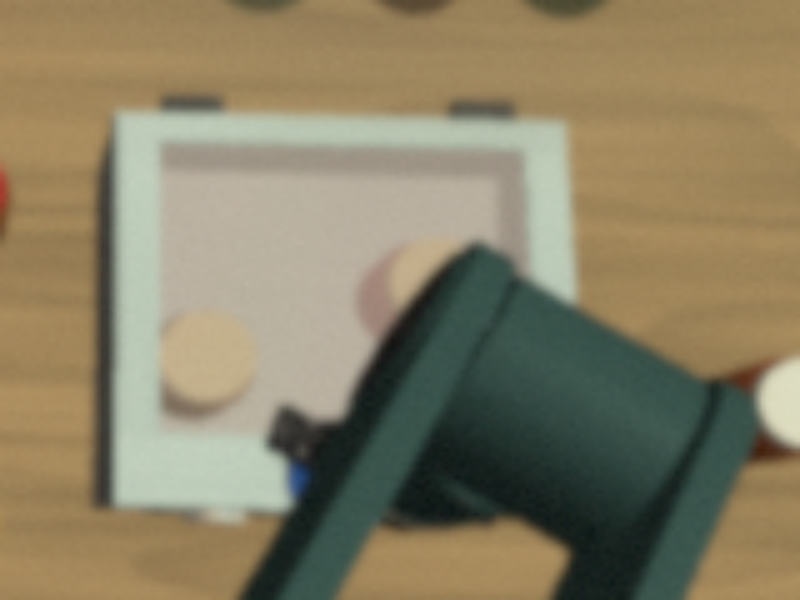

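The lid looks nearly shut with a slight dark wedge at the front edge; the fingers are on the pad. Measure the frame's slope.

Run:
```python
from h import *
W=np.load('top2.npz')['W']
for r in (158,170,180,190,200,210,220,228,234): print(r,np.nanmedian(W[r-1:r+2,285:291].reshape(-1,3),0).round(4))
```

```text
158 [ 0.7034 -0.1033  0.157 ]
170 [ 0.6668 -0.1031  0.1618]
180 [ 0.6371 -0.103   0.1642]
190 [ 0.6072 -0.1029  0.1682]
200 [ 0.5782 -0.1027  0.1714]
210 [ 0.5496 -0.1026  0.1733]
220 [ 0.5212 -0.1026  0.1768]
228 [ 0.4987 -0.1027  0.1791]
234 [ 0.4821 -0.1026  0.18  ]
```

Run:
```python
from h import *
print(bot.observe()['t'],bot.observe()['ft_force'],bot.observe()['eef_pos'])
im,d,W=snap('scene')
p=bot.camera_params('scene');V=np.array(p['view'])
for X in ([.4873,-.2198,.152],[.4873,-.2198,.182]):
    c=V[:3,:3]@X+V[:3,3]; u=p['fx']*c[0]/c[2]+p['cx'];v=p['fy']*c[1]/c[2]+p['cy']; print(X,u,v,'crop',(u-200)*5,(v-170)*5)
print('blue',blob(im,W,(100,120,40),(130,255,255),(225,225,260,260)))
for q in ((242,260),(236,247),(238,255),(243,275),(290,205),(262,285),(312,263),(250,220)): print(q,W[q[1],q[0]].round(4),im[q[1],q[0]])
cv2.imwrite('pics/s3.png',cv2.resize(im[215:275,215:275],(600,600),interpolation=cv2.INTER_CUBIC))
```

```text
6.0333 [-0.74409518  0.15824242  0.51563946] [ 0.48753927 -0.21973076  0.15174621]
[0.4873, -0.2198, 0.152] 236.3056556737482 247.25724257501378 crop 181.52827836874096 386.2862128750689
[0.4873, -0.2198, 0.182] 235.9877742039832 242.61989484615094 crop 179.93887101991604 363.0994742307547
blue (np.int64(109), array([ 0.4975, -0.241 ,  0.1832]), np.float64(0.175), np.float64(0.277), array([ 492.7, -239.5]), array([88.8, 34.6]), 87.8)
(242, 260) [ 0.4924 -0.2824  0.1791] [228 242 234]
(236, 247) [ 0.4839 -0.2358  0.1833] [164  89  28]
(238, 255) [ 0.484  -0.2634  0.1807] [228 242 234]
(243, 275) [ 0.4842 -0.3316  0.1775] [227 242 233]
(290, 205) [ 0.6978 -0.1098  0.1616] [230 244 237]
(262, 285) [ 0.5381 -0.3548  0.1269] [143 153 161]
(312, 263) [ 0.7042 -0.3333  0.1569] [229 242 232]
(250, 220) [ 0.5519 -0.1385  0.1659] [200 221 229]
```

View pics/s3.png

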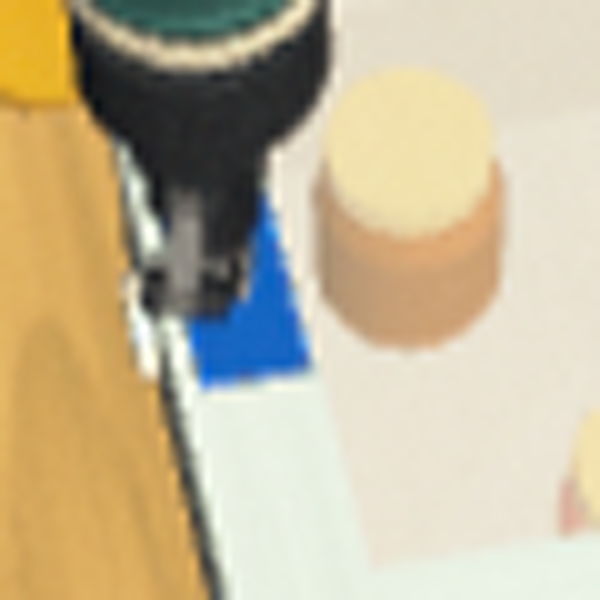

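Run:
```python
from h import *
im,d,W=snap('scene')
for r in range(232,250,2):
    print(r,[tuple((W[r,c]*1000).round(0).astype(int)) if not np.isnan(W[r,c,0]) else None for c in (228,231,234,237,240)])
print(bot.observe()['joint_pos'].round(3))
```

```text
232 [(np.int64(464), np.int64(-231), np.int64(274)), (np.int64(469), np.int64(-255), np.int64(311)), (np.int64(477), np.int64(-259), np.int64(315)), (np.int64(486), np.int64(-259), np.int64(312)), (np.int64(497), np.int64(-246), np.int64(285))]
234 [(np.int64(469), np.int64(-184), np.int64(183)), (np.int64(469), np.int64(-257), np.int64(304)), (np.int64(477), np.int64(-258), np.int64(302)), (np.int64(486), np.int64(-259), np.int64(301)), (np.int64(497), np.int64(-246), np.int64(274))]
236 [(np.int64(468), np.int64(-190), np.int64(181)), (np.int64(468), np.int64(-261), np.int64(299)), (np.int64(476), np.int64(-261), np.int64(295)), (np.int64(485), np.int64(-262), np.int64(294)), (np.int64(497), np.int64(-244), np.int64(260))]
238 [(np.int64(467), np.int64(-194), np.int64(176)), (np.int64(475), np.int64(-202), np.int64(186)), (np.int64(475), np.int64(-264), np.int64(289)), (np.int64(489), np.int64(-237), np.int64(239)), (np.int64(503), np.int64(-206), np.int64(181))]
240 [(np.int64(472), np.int64(-145), np.int64(77)), (np.int64(469), np.int64(-242), np.int64(244)), (np.int64(474), np.i
[... 443 characters left out ...]
4(-274), np.int64(277)), (np.int64(472), np.int64(-275), np.int64(276)), (np.int64(481), np.int64(-275), np.int64(271)), (np.int64(498), np.int64(-228), np.int64(182))]
246 [(np.int64(467), np.int64(-170), np.int64(82)), (np.int64(463), np.int64(-277), np.int64(271)), (np.int64(471), np.int64(-282), np.int64(276)), (np.int64(480), np.int64(-280), np.int64(268)), (np.int64(497), np.int64(-236), np.int64(185))]
248 [(np.int64(466), np.int64(-173), np.int64(74)), (np.int64(468), np.int64(-235), np.int64(183)), (np.int64(478), np.int64(-234), np.int64(177)), (np.int64(486), np.int64(-243), np.int64(188)), (np.int64(495), np.int64(-242), np.int64(183))]
[-0.553  0.314  1.707  0.     1.12  -1.773]
```

>>> arm_command:
  moves:
    - [[0,0,0.0015],0]
    - [[0,0,0.0015],0]
    - [[0,0,0.0015],0]
    - [[0,0,0.0015],0]
    - [[0,0,0],0]

```text
t: 6.55
eef_pos: [0.4873, -0.2198, 0.1456]
ee_rot: [0.174, 0.985, -0.0, -0.0]
ft_force: [0.2, 0.7, 0.3]
opening: 0.0005
grasp_force: 0.4
```

```bash
cat >> h.py <<'E'
def lid():
    im,d,W=snap('top')
    a=np.nanmedian(W[158:175,285:291].reshape(-1,3),0);b=np.nanmedian(W[215:234,285:291].reshape(-1,3),0)
    print('lid',(b[2]-a[2])/(a[0]-b[0]),a,b); return im,W
E
python3 - <<'E'
from h import *
lid()
im,d,W=snap('scene');print('blue',blob(im,W,(100,120,40),(130,255,255),(225,225,260,260))[1])
E
```

```text
lid 0.07929959971072847 [ 0.67948396 -0.10232225  0.15929359] [ 0.51045731 -0.10305266  0.17269734]
blue [ 0.4971 -0.2422  0.1774]
```

>>> arm_command:
  moves:
    - [[0,0,0.0025],0]
    - [[0,0,0.0025],0]
    - [[0,0,0.0025],0]
    - [[0,0,0.0025],0]
    - [[0,0,0],0]

```text
t: 7.07
eef_pos: [0.4873, -0.2198, 0.1353]
ee_rot: [0.175, 0.985, 0.0, -0.0]
ft_force: [-0.4, 1.3, 0.3]
opening: -0.0002
grasp_force: 0.0
```

Run:
```python
from h import *
lid()
im,d,W=snap('scene');print('blue',blob(im,W,(100,120,40),(130,255,255),(225,225,260,260))[1])
```

```text
lid 0.038611744223002724 [ 0.67948745 -0.10337912  0.1576028 ] [ 0.51111249 -0.10381555  0.16410405]
blue [ 0.4956 -0.2431  0.1688]
```

>>> arm_command:
  moves:
    - [[0,0,0.0025],0]
    - [[0,0,0.002],0]
    - [[0,0,0.002],0]
    - [[0,0,0.001],0]
    - [[0,0,0],0]

```text
t: 7.58
eef_pos: [0.4874, -0.2198, 0.1281]
ee_rot: [0.175, 0.985, -0.0, -0.0]
ft_force: [0.4, -0.3, 0.1]
opening: 0.0001
grasp_force: 0.0
```

Run:
```python
from h import *
lid()
im,d,W=snap('scene');print('blue',blob(im,W,(100,120,40),(130,255,255),(225,225,260,260))[1])
```

```text
lid 0.005161848296816933 [ 0.67948984 -0.10352406  0.15600279] [ 0.51178975 -0.10541823  0.15686843]
blue [ 0.494  -0.2421  0.1615]
```

>>> arm_command:
  moves:
    - [[0,0,0.0015],0]
    - [[0,0,0.001],0]
    - [[0,0,0.001],0]
    - [[0,0,0],0]
    - [[0,0,0],0]

```text
t: 8.1
eef_pos: [0.4876, -0.2199, 0.1265]
ee_rot: [0.174, 0.985, -0.0, 0.0]
ft_force: [-3.3, 2.5, 15.2]
opening: -0.0001
grasp_force: 7.7
```

Run:
```python
from h import *
lid();print(bot.observe())
```

```text
lid 0.005026694101432058 [ 0.67919878 -0.1033768   0.15545846] [ 0.51207276 -0.10457564  0.15629855]
{'t': 8.15, 'joint_pos': array([-5.52720920e-01,  3.43900814e-01,  1.73569025e+00, -1.03350818e-04,
        1.06105181e+00, -1.77275010e+00]), 'qvel': array([ 2.55724168e-05, -3.38707610e-05,  7.29090133e-05, -2.36939912e-03,
       -7.74646271e-04, -2.91125551e-04]), 'tau': array([-1.88964866e-01, -3.99505055e+01, -2.20442480e+01,  8.35027336e-02,
       -1.80068437e+00, -2.46115247e-03]), 'eef_pos': array([ 0.48761651, -0.21987768,  0.12651294]), 'ee_rot': array([ 1.74461014e-01,  9.84663966e-01, -2.16916620e-04,  4.24860855e-04]), 'ft_force': array([-4.24635046,  2.13365232, 15.09013835]), 'torque': array([0.42037494, 0.76524279, 0.00905076]), 'grasp_force': 7.661656225682236, 'opening': 0.00011202040114451774}
```

Run:
```python
from h import *
for n,b in(('top',(125,190,170,235)),('scene',(205,120,240,150))):
    z=np.load(n+'.npz');im,W=z['im'],z['W']
    m=cv2.inRange(cv2.cvtColor(im,cv2.COLOR_BGR2HSV),(20,120,100),(32,255,255))>0
    k=np.zeros_like(m);k[b[1]:b[3],b[0]:b[2]]=1
    P=W[m&k&(W[...,2]>.095)&(W[...,2]<.13)]
    r=cv2.minAreaRect((P[:,:2]*1000).astype(np.float32));print(n,len(P),P.mean(0),r)
```

```text
top 412 [0.53979535 0.30452643 0.11205321] ((541.1109008789062, 305.41497802734375), (63.622802734375, 54.95441818237305), 65.36641693115234)
scene 200 [0.54081286 0.29747024 0.11120266] ((541.6990356445312, 300.00042724609375), (68.72801971435547, 56.07577896118164), 63.390926361083984)
```

>>> arm_command:
  moves:
    - [[0,0,-0.04],0]
    - [[0,0,-0.04],0]
    - [[0,0,-0.04],0]
    - [[0,0,-0.04],0]
    - [[0,0,-0.04],0]

```text
t: 8.57
eef_pos: [0.4871, -0.2195, 0.3268]
ee_rot: [0.174, 0.985, 0.0, 0.0]
ft_force: [0.6, 0.8, 0.2]
opening: -0.0002
grasp_force: 0.0
```

>>> arm_command:
  moves:
    - [[0.0088,0.0341,0],0]
    - [[0.0088,0.0341,0],0]
    - [[0.0088,0.0341,0],0]
    - [[0.0088,0.0341,0],0]
    - [[0.0088,0.0341,0],0]

```text
t: 8.98
eef_pos: [0.5046, -0.043, 0.3249]
ee_rot: [0.175, 0.985, 0.0, 0.0]
ft_force: [1.5, -0.2, -0.3]
opening: 0.0001
grasp_force: 0.0
```

>>> arm_command:
  moves:
    - [[0.0088,0.0341,0],0]
    - [[0.0088,0.0341,0],0]
    - [[0.0088,0.0341,0],0]
    - [[0.0088,0.0341,0],0]
    - [[0.0088,0.0341,0],0]

```text
t: 9.4
eef_pos: [0.5218, 0.1325, 0.3248]
ee_rot: [0.174, 0.985, 0.0, 0.0]
ft_force: [0.7, -0.8, -0.3]
opening: -0.0001
grasp_force: 0.0
```

>>> arm_command:
  moves:
    - [[0.0088,0.0341,0],0]
    - [[0.0088,0.0341,0],0]
    - [[0.0088,0.0341,0],0]
    - [[0.0088,0.0341,0],0]
    - [[0.0088,0.0341,0],0]

```text
t: 9.82
eef_pos: [0.5391, 0.3078, 0.3246]
ee_rot: [0.174, 0.985, -0.0, -0.0]
ft_force: [0.7, 0.1, 0.3]
opening: 0.0001
grasp_force: 0.0
```

Run:
```python
from h import *
lid()
im,d,W=snap('scene'); np.savez('s4.npz',im=im,W=W); cv2.imwrite('pics/s4.png',cv2.resize(im[70:220,160:310],(600,600)))
print(bot.observe()['eef_pos'],bot.observe()['ft_force'])
```

```text
lid 0.00032475110724106566 [ 0.67987247 -0.103585    0.15623734] [ 0.51196623 -0.10539254  0.15629187]
[0.53912452 0.31093099 0.32397839] [ 0.00179004 -0.32241133 -0.12830813]
```

View pics/s4.png

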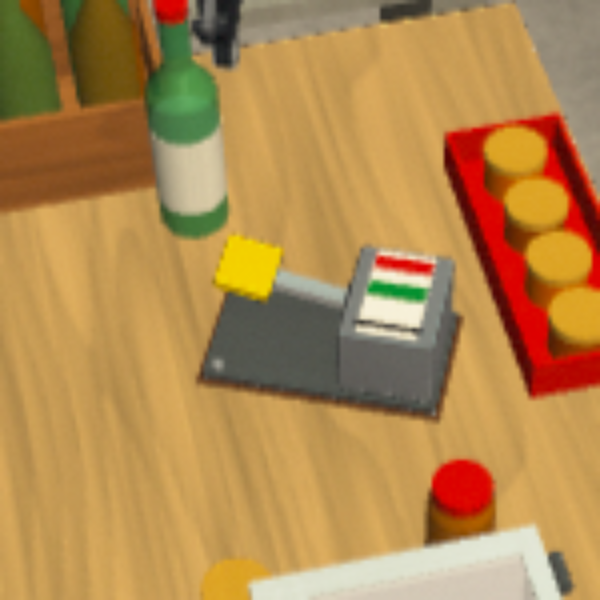

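The needle is visible at about (385,325) in the crop, and the fingertips at (228,60). Locate the tips against the reported TCP.

Run:
```python
from h import *
W=np.load('s4.npz')['W']
p=bot.camera_params('scene');V=np.array(p['view'])
for X in ([.539,.311,.324],[.539,.311,.357]):
    c=V[:3,:3]@X+V[:3,3]; print(p['fx']*c[0]/c[2]+p['cx'],p['fy']*c[1]/c[2]+p['cy'])
Q=W[68:92,195:235].reshape(-1,3); Q=Q[(np.abs(Q[:,0]-.54)<.06)&(np.abs(Q[:,1]-.31)<.06)&(Q[:,2]>.25)]
Q=Q[np.argsort(Q[:,2])]; print(len(Q),Q[:12].round(3))
```

```text
216.69859611077183 93.06302684182123
216.05522404702143 85.88669724924743
193 [[0.538 0.307 0.355]
 [0.529 0.314 0.356]
 [0.541 0.306 0.356]
 [0.534 0.307 0.356]
 [0.55  0.312 0.358]
 [0.544 0.3   0.36 ]
 [0.548 0.304 0.361]
 [0.545 0.303 0.362]
 [0.546 0.307 0.363]
 [0.534 0.302 0.365]
 [0.528 0.308 0.366]
 [0.531 0.302 0.366]]
```

The real tips sit 33 mm above the reported TCP, as the lid showed. So contact is at a TCP of about 0.079, and mid-green at about 0.051.

>>> arm_command:
  moves:
    - [[-0.0015,-0.007,0.03],0]
    - [[0,0,0.03],0]
    - [[0,0,0.03],0]
    - [[0,0,0.03],0]
    - [[0,0,0.03],0]

```text
t: 10.33
eef_pos: [0.5381, 0.2981, 0.1736]
ee_rot: [0.175, 0.985, -0.0, 0.0]
ft_force: [0.1, 0.0, -0.2]
opening: 0.0002
grasp_force: 0.0
```

>>> arm_command:
  moves:
    - [[0,0,0.03],0]
    - [[0,0,0.02],0]
    - [[0,0,0.015],0]
    - [[0,0,0.01],0]
    - [[0,0,0.005],0]

```text
t: 10.75
eef_pos: [0.5374, 0.2979, 0.0933]
ee_rot: [0.175, 0.985, -0.001, -0.001]
ft_force: [0.4, 0.0, 0.1]
opening: -0.0002
grasp_force: 0.0
```

>>> arm_command:
  moves:
    - [[0,0,0.003],0]
    - [[0,0,0.003],0]
    - [[0,0,0.003],0]
    - [[0,0,0],0]
    - [[0,0,0],0]

```text
t: 11.17
eef_pos: [0.5386, 0.299, 0.0864]
ee_rot: [0.174, 0.985, 0.0, 0.0]
ft_force: [-0.6, -0.2, -0.4]
opening: 0.0001
grasp_force: 0.0
```

>>> arm_command:
  moves:
    - [[0.0015,0.0045,0.003],0]
    - [[0,0,0.004],0]
    - [[0,0,0.004],0]
    - [[0,0,0.004],0]
    - [[0,0,0],0]

```text
t: 11.58
eef_pos: [0.5384, 0.3041, 0.0704]
ee_rot: [0.174, 0.985, 0.0, -0.0]
ft_force: [-1.2, 2.9, 5.0]
opening: -0.0002
grasp_force: 2.4
```

>>> arm_command:
  moves:
    - [[0,0,0.003],0]
    - [[0,0,0.003],0]
    - [[0,0,0.003],0]
    - [[0,0,0],0]
    - [[0,0,0],0]

```text
t: 12.0
eef_pos: [0.538, 0.3041, 0.0621]
ee_rot: [0.175, 0.985, 0.0, -0.0]
ft_force: [-3.4, 2.8, 6.4]
opening: 0.0
grasp_force: 3.3
```

```bash
cat >> h.py <<'E'
def needle(name):
    im,d,W=snap('scene'); lid()
    print(bot.observe()['eef_pos'],bot.observe()['ft_force'])
    cv2.imwrite('pics/'+name,cv2.resize(im[110:190,190:290],(750,600),interpolation=cv2.INTER_CUBIC))
E
python3 -c "
from h import *
needle('n1.png')"
```

```text
lid -0.001123861250829474 [ 0.67962453 -0.10350308  0.15640231] [ 0.51204801 -0.10459028  0.15621398]
[0.53801714 0.30407345 0.06221503] [-3.80069272  1.70571131  6.5418081 ]
```

View pics/n1.png

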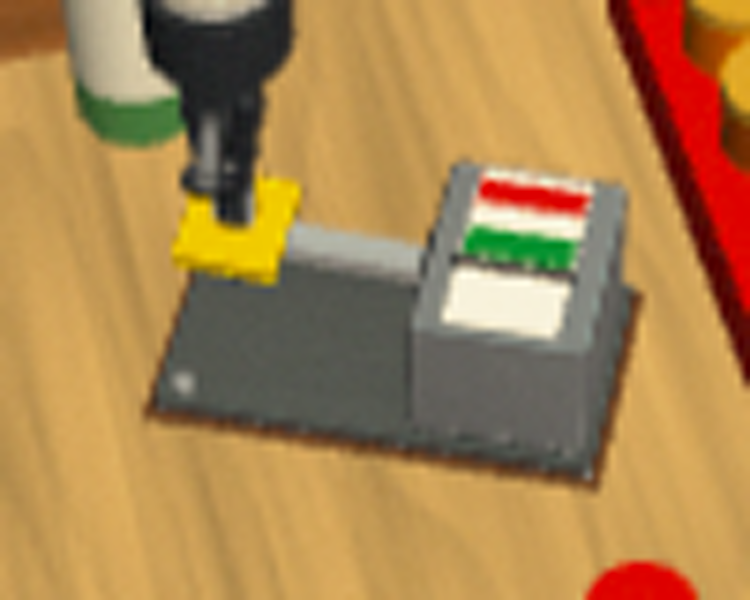

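The needle stands just below the green band, at about (510,263). About 9 mm more brings it to mid-green.

>>> arm_command:
  moves:
    - [[0,0,0.003],0]
    - [[0,0,0.003],0]
    - [[0,0,0.002],0]
    - [[0,0,0.001],0]
    - [[0,0,0],0]

```text
t: 12.52
eef_pos: [0.5374, 0.3043, 0.0532]
ee_rot: [0.175, 0.985, 0.0, -0.001]
ft_force: [-4.6, 4.4, 9.9]
opening: 0.0006
grasp_force: 4.7
```

```bash
python3 -c "
from h import *
needle('n2.png')"
```

```text
lid -0.0005571326830260858 [ 0.67947944 -0.10354608  0.1564885 ] [ 0.51177636 -0.10556052  0.15639507]
[0.53748472 0.304301   0.05340868] [-4.57143996  3.17647363  8.80890588]
```

View pics/n2.png

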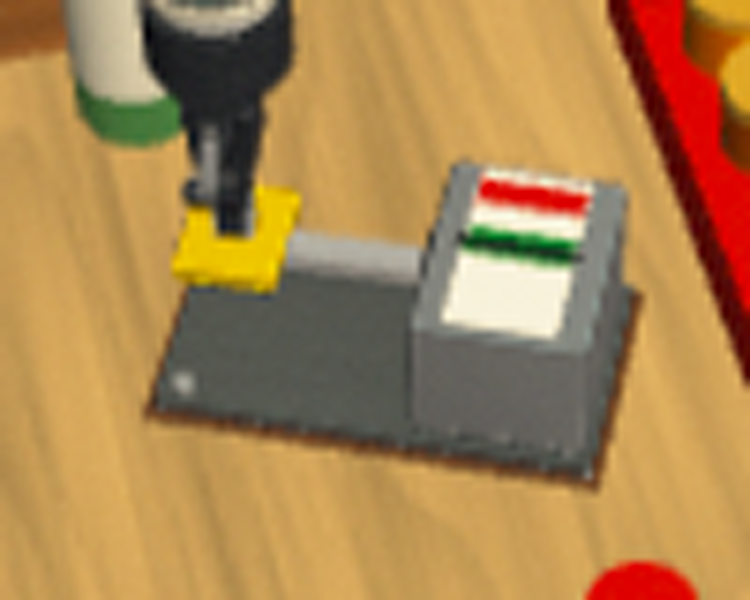

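The needle lies in the middle of the green band, at about (520,243), and the lid is shut. I'll hold for 0.8 s, then hand in.

>>> arm_command:
  moves:
    - [[0,0,0],0]
    - [[0,0,0],0]
    - [[0,0,0],0]
    - [[0,0,0],0]
    - [[0,0,0],0]

```text
t: 13.03
eef_pos: [0.5375, 0.3043, 0.0535]
ee_rot: [0.175, 0.985, 0.0, -0.001]
ft_force: [-3.9, 3.3, 10.1]
opening: -0.0
grasp_force: 4.7
```

>>> arm_command:
  moves:
    - [[0,0,0],0]
    - [[0,0,0],0]
    - [[0,0,0],0]
    - [[0,0,0],0]
    - [[0,0,0],0]

```text
t: 13.45
eef_pos: [0.5375, 0.3043, 0.0535]
ee_rot: [0.175, 0.985, 0.0, -0.001]
ft_force: [-5.8, 2.6, 8.7]
opening: -0.0001
grasp_force: 4.7
```

```bash
python3 -c "
from h import *
print(bot.observe()['eef_pos'],bot.observe()['ft_force']);print(bot.hand_in())"
```

```text
[0.53746562 0.30430422 0.05347695] [-5.78169944  2.59079295  8.67197546]
the job is handed in; nothing more can be done
None
```

I pressed the lid fully shut, then pressed the paddle and handed in at about 13.5 s, still holding it steadily in mid-green with about 9 N; the judging result was not shown.

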